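# Pack the tool drawer and shut it

### The arm

A 6-joint arm with a two-finger parallel gripper is mounted at the origin on the work surface. World frame = base frame: x ahead of the robot, y to its left, z up, the work surface at z = 0. Lengths are in mm, angles in degrees, forces in N, time in s.
With the tool pointing down it reaches from about 350 to 850 mm from the base axis. Payload 8.1 kg.
Tool frame: the origin (TCP) lies midway between the tips of the shut fingers; the grasp point (between the pads) lies 19 mm behind it; x points along the fingers, y is the direction in which the jaws open and shut, and the axes are right-handed (so a half turn about x gives the same grasp; the last joint's range is limited). The gripper opens to 85 mm and grips with 20 to 120 N. Pads are 22 mm wide; open, the fingers measure 114 mm over their backs; the gripper's body (76 mm by 85 mm) begins 54 mm behind the grasp point. The pads swing forward as they close: fully open they stand 13 mm farther back than shut.
Start: joints at [61.857, 7.471, 85.268, -0, 87.261, -4.893], TCP at [236.832, 551.286, 231.292] pointing down, gripper open.
Joint ranges: [-169.43, 169.43], [-51.17, 129.36], [1.28, 143.12], [-76.62, 256.62], [0, 156.53], [-152.29, 152.29]. Speed limits (degrees/s): [136.94, 136.94, 159.86, 180, 180, 180].

### API

Orientations are given as [roll, pitch, yaw] about the fixed x, y, z axes, in that order (R = Rz(yaw) Ry(pitch) Rx(roll)).
In Python, from bench import r gives the robot as it stands.
- The arm moves only by the tool move_arm, never from a script. Its argument "deltas" is a list of rows, each a list of 2 entries, a list of its own where there are three numbers: the shift along the tool's x, y, z in mm, then the turn about the tool's x in degrees. A call has 1 to 12 rows; each row is the pose to reach, as a shift and turn from the pose measured when the call began, along the tool's axes at that moment; what a row does not reach only later rows make up. A row lasts 1/8 s, in which the tool goes at most 62.5 mm and 10.7 degrees, less where a joint would pass 70% of its speed; a pose out of reach is approached as far as the arm can. A call with a gripper value outside its range is refused whole. "jaw" is the opening, from -1 (shut) to 1 (fully open), set as the call begins (left out, the last holds). The fingers move at their own pace and stop on an object; "squeeze" is the grip in N (left out, the last holds). Time passes only in rows, so rows that repeat a pose let the fingers close. It gives the time, the measured TCP pose, the force and the opening at its end, in the units of the state.
- r.sense(): the state, without advancing time (a new reading comes with each control period).
- r.snapshot(name): name is "scene" or "top" or "wrist"; returns (picture, depth): 480x640x3 uint8, red, green, blue; 480x640 float32, mm along the optical axis (not along the pixel's ray), 0 where there is no reading.
- r.get_calibration(name): a dict with "fovy" (degrees; the focal length in pixels is half the picture's height over the tangent of half this angle, whatever the lens; pixels are square), "cx", "cy" (the principal point, pixels), "k1" (the pictures are not rectified: a ray, as slopes to the right and down, at radius r is drawn at 1 + k1 r^2 times it, then the intrinsics apply), "position" and "attitude" of the camera in the world; the wrist camera has in their place "tool_from_camera" (4x4, takes a point from camera to tool coordinates, whose origin is the TCP and whose axes are the tool frame's). Camera axes: x right, y down, z forward; pixel columns grow to the right and rows downward; lengths in mm; the calibration is good to about 2 mm. A picture is of the moment at which its call begins: read the wrist's pose just before it. get_calibration takes no time and is no camera call.
- r.hand_in(): hands the job in, once; it reports no verdict.
The state is a dict: "time": time; "joint_pos": joint angles; "qd": joint speeds; "joint_efforts": joint torques, N m; "tool_pos": TCP position; "tcp_rot": TCP orientation; "ft_force": force on the tool from outside, world axes, zero at the start; "wrist_torque": the same for the moment, N m; "finger_gap": finger opening in mm.
Only numpy, scipy, OpenCV 4.12 (cv2) and the standard library are available. Lean on these libraries where they do the work, as an engineer would, in place of code of your own. Each camera call takes 0.05 s, during which the arm holds its last target. There are 200 camera calls.

### The job

The battery pack and the wax jar on the bench belong in the open drawer with the sanding block and the block plane, which lie about loosely in it: move those up to make room, pack all four flat on the drawer floor with the jar upright, and then slide the drawer gently fully shut. Never tip the jar over, and leave the other things on the bench and on the cabinet where they are.

Things in the scene. Friction and masses are not known exactly. Their poses are not given: they have to be found in the camera images.
- drawer (a joint): how far the drawer is pulled out of its cabinet, m: 0 fully shut, 0.215 at the end of its slides; it starts 0.205 out. It stays where it is left and moves at about 3 N. The cabinet is a low wooden bench cabinet, 277 mm wide, 230 mm deep and 118 mm high, that does not move; its front opening ends 106 mm above the bench, so a thing in the drawer that reaches higher stops the drawer
- drawer_floor (a point): centre of the drawer's inner floor, 24 mm above the bench. x points the way the drawer shuts (into the cabinet), y across the drawer, z up. Inside it measures 185 mm along x and 196 mm along y. Side walls and back wall (at +x) are 12 mm thick and stand 40 mm above the inner floor; the front wall (at -x) is the front panel, 15 mm thick, 277 mm wide, up to 92 mm above the inner floor
- drawer_handle (a point): middle of the steel bar handle on the drawer's front, 85 mm above the bench: a bar of 10 mm diameter and 110 mm length along the drawer's y axis, 32 mm out from the front panel, straight in front of drawer_floor's centre line. Same axes as drawer_floor
- battery_mid (a point): centre of the drill battery pack, starting on the bench: a black block 115 mm long (its x), 72 mm wide (its y) and 45 mm high, its lowest edges bevelled by 2 mm, with a straight-sided rail on top, 95 mm long, 36 mm wide and 20 mm high, to be gripped by (centred 4 mm to +x); 65 mm high in all, this point 32.5 mm above its underside; about 0.55 kg
- jar_mid (a point): centre of the glass wax jar, starting on the bench: round, 66.5 mm in diameter, 70 mm high with its aluminium lid, this point half-way up on its axis. The lid is 54 mm in diameter and takes up the top 20 mm; its z axis points up the jar; about 0.28 kg
- sander_mid (a point): centre of the hand sanding block in the drawer: flat pad 180 mm long (its x), 70 mm wide (its y) and 20 mm thick with a black handle bar 130 mm long, 30 mm wide and 36 mm high along the middle of it; 56 mm high in all, this point 28 mm above its underside; about 0.4 kg
- plane_mid (a point): middle of the steel block plane in the drawer, 11 mm above its sole: body 170 mm long (its x), 52 mm wide (its y), 22 mm high with flat sides; sloping cap and front knob reach 46 mm; about 0.75 kg. Starts beside the sanding block, both lengthwise along the drawer's x, in either order, with at least 28 mm free between the plane and the side wall next to it
- tape: bystander: tape measure, 72 x 40 x 66 mm, standing on the bench; origin under its centre
- chisel: bystander: wood chisel lying on the bench, 250 mm long, origin at the front end of its handle, blade to its +x
- offcut: bystander: plywood offcut 130 x 85 x 18 mm, origin under its centre
- spray_can: bystander: spray can, 66 mm in diameter, 190 mm high, origin under its centre
- screw_box: bystander: carton of screws 110 x 75 x 48 mm on top of the cabinet, origin under its centre
Not all that is in view belongs to the job. Leave any yellow look-alike of the part that bears plane_mid alone. Leave any red look-alike of the part that bears battery_mid alone.

How it is judged:
By the outcome, as a careful person would: the job done as asked, in the order asked, and still so for the second after the job is handed in, with the robot touching nothing.
It also fails if it takes over 72 s, if anything falls off the work surface, if the arm or the gripper's body presses on something with over 40 N, if the wrist force passes 120 N, or if a joint passes its speed limit or range.

## Working session

There is one attempt and no reset: what is moved stays moved. The work goes in short steps, Python scripts to look and compute and a tool call to move; the robot and the scene stay as the last step left them, time stands still between calls to the robot, and variables do not carry over. Pictures are saved under pics/ and viewed, about 8 in all and at most 12, crops included, and the job is handed in when it is done.

Besides the shell and the picture viewer there is one more tool, called after ">>>" in YAML: its name, and indented under it one key for each argument. move_arm: Moves the arm, as the interface text tells. Its arguments: {"type":"object","properties":{"deltas":{"type":"array","items":{"type":"array"}},"jaw":{"type":"number"},"squeeze":{"type":"number"}},"required":["deltas"]}

```bash
ls; mkdir -p pics; cat > h.py <<'E'
import numpy as np, cv2
from scipy.spatial.transform import Rotation as Rn
from bench import r
def snap(n,save=None):
    s=r.sense(); im,d=r.snapshot(n)
    if save: cv2.imwrite('pics/'+save,im[:,:,::-1])
    return s,im,d
def Rt(s): return Rn.from_euler('xyz',s['tcp_rot'],degrees=True).as_matrix()
def cam(n,s):
    c=r.get_calibration(n); f=240/np.tan(np.radians(c['fovy']/2))
    if n=='wrist':
        T=np.array(c['tool_from_camera']); R=Rt(s); return c,f,R@T[:3,:3],R@T[:3,3]+np.array(s['tool_pos'])
    return c,f,Rn.from_euler('xyz',c['attitude'],degrees=True).as_matrix(),np.array(c['position'])
def rays(n,s,uv):
    c,f,R,p=cam(n,s); uv=np.atleast_2d(np.array(uv,float))
    q=(uv-[c['cx'],c['cy']])/f; x=q.copy()
    for _ in range(20): x=q/(1+c['k1']*(x**2).sum(1,keepdims=True))
    return p,x,R
def onplane(n,s,uv,z):
    p,x,R=rays(n,s,uv); d=np.c_[x,np.ones(len(x))]@R.T
    return p+d*((z-p[2])/d[:,2])[:,None]
def cloud(n,s,d):
    v,u=np.mgrid[0:480,0:640]; p,x,R=rays(n,s,np.c_[u.ravel(),v.ravel()])
    P=(np.c_[x,np.ones(len(x))]*d.reshape(-1,1))@R.T+p
    P[d.ravel()==0]=np.nan
    return P.reshape(480,640,3)
E
python3 - <<'E'
from h import *
print(r.sense())
for n in('scene','top','wrist'): print(n,r.get_calibration(n))
s,im,d=snap('top','top0.png'); np.savez('top0.npz',im=im,d=d)
s2,im2,d2=snap('scene','scene0.png'); np.savez('scene0.npz',im=im2,d=d2)
E
```

```text
pics
{'time': 0.0, 'joint_pos': array([ 6.18568312e+01,  7.51615623e+00,  8.53298593e+01,  8.29400033e-04,
        8.72607075e+01, -4.89175622e+00]), 'qd': array([ 0.01010366, -0.06922252, -0.00693423, -0.08925725, -0.00213276,
        0.10300355]), 'joint_efforts': array([-5.98751976e-04, -5.69437373e+01, -5.00522268e+01, -2.54736542e-04,
        1.57691503e-02,  1.27413182e-05]), 'tool_pos': array([236.56195954, 550.79910457, 230.22793854]), 'tcp_rot': array([ -95.33647321,   89.89327367, -118.58792618]), 'ft_force': array([ 0.44846861, -0.36082671,  0.35266444]), 'wrist_torque': array([ 0.04682937, -0.05878481,  0.02533946]), 'finger_gap': 85.22876669845512}
scene {'fovy': 49.30650383930842, 'cx': 317.5437977824439, 'cy': 235.23056166854536, 'k1': 0.04464100549185963, 'position': array([1453.15523931, -267.95733873,  791.76655461]), 'attitude': array([-1.23778228e+02,  9.72894970e-02,  7.45467180e+01])}
top {'fovy': 45.94959499901539, 'cx': 318.20173522550743, 'cy': 235.97683549943517, 'k1': -0.052980463621007265, 'position': array([ 392.71681262,  -13.01689187, 1504.2200517 ]), 'attitude': array([-1.77596683e+02, -9.07535306e-02, -8.98807118e+01])}
wrist {'fovy': 58.957656596622854, 'cx': 315.49570678144187, 'cy': 232.9657268713288, 'k1': -0.05674540188087483, 'tool_from_camera': array([[ 3.18157802e-04, -2.93003439e-01,  9.56111334e-01,
        -1.41928532e+02],
       [ 9.99999458e-01, -8.54558902e-04, -5.94644480e-04,
        -1.00628291e-01],
       [ 9.91286329e-04,  9.56111005e-01,  2.93003009e-01,
        -7.57533736e+01],
       [ 0.00000000e+00,  0.00000000e+00,  0.00000000e+00,
         1.00000000e+00]])}
```

View pics/top0.png

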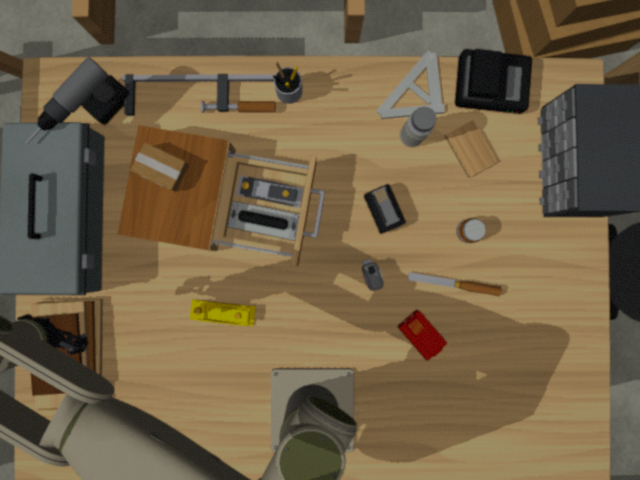

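View pics/scene0.png

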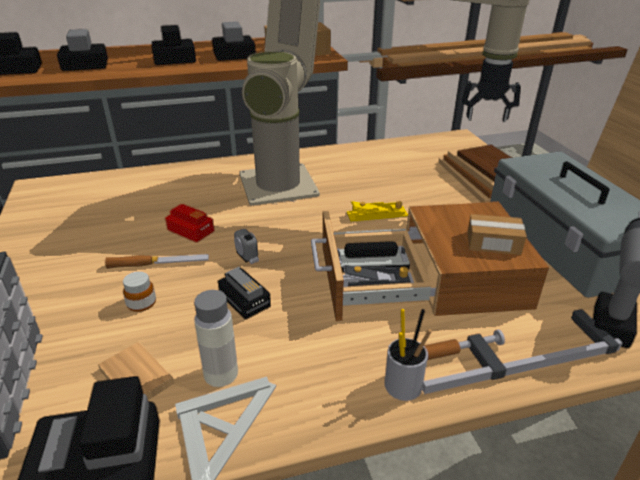

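The top view shows the drawer opening to image right (world −y). The front panel is near column 310, the plane at (270,190), the sander at (264,219), the black battery at (384,208) and the jar at (472,230).

Candidates:
- **Battery:** black (384,208) or red (421,334). The black one fits, and the big black box at (493,80) is too large.
- **Plane:** steel (270,190) in the drawer or yellow (222,312) on the bench. The steel one fits.

Next I'll take a first measurement and an enlarged crop.

```bash
cat > m1.py <<'E'
from h import *
z=np.load('top0.npz'); im,d=z['im'],z['d']; s=r.sense()
P=cloud('top',s,d)
def rect(mask,name):
    q=P[mask]; q=q[~np.isnan(q[:,0])]
    (c,wh,a)=cv2.minAreaRect(q[:,:2].astype(np.float32)); print(name,len(q),'c',np.round(c,1),'wh',np.round(wh,1),'ang',round(a,1),'z',np.round(np.percentile(q[:,2],[5,50,95]),1)); return q
def box(u0,u1,v0,v1,zl,zh):
    m=np.zeros((480,640),bool); m[v0:v1,u0:u1]=1; return m&(P[...,2]>zl)&(P[...,2]<zh)
print('bench z',np.nanmedian(P[330:350,300:380,2]))
rect(box(110,240,120,255,112,125),'cab top')
rect(box(290,330,145,270,108,125),'panel top')
rect(box(310,330,180,245,70,100),'handle')
rect(box(360,410,180,240,55,75),'batt rail')
rect(box(360,410,180,240,30,75),'batt')
rect(box(455,490,212,245,60,80),'jar lid')
rect(box(232,300,205,235,70,90),'sander bar')
rect(box(232,300,205,240,36,48),'sander pad')
rect(box(232,302,172,205,38,80),'plane')
rect(box(400,440,100,150,170,200),'can')
rect(box(440,500,120,180,10,30),'offcut')
rect(box(357,387,258,294,50,80),'tape')
rect(box(405,505,265,300,4,40),'chisel')
big=cv2.resize(im[130:270,210:500],None,fx=2.7,fy=2.7,interpolation=cv2.INTER_CUBIC); cv2.imwrite('pics/crop1.png',big[:,:,::-1])
E
python3 m1.py
```

```text
bench z -0.8807906896414579
cab top 8406 c [572.3 343.3] wh [234.6 276.7] ang 80.1 z [113.1 117.2 121.8]
panel top 683 c [515.7  21.5] wh [ 15.4 275. ] ang 80.0 z [111.1 115.9 120.3]
handle 250 c [521. -12.] wh [137.9  35.3] ang 0.1 z [82.9 88.1 93.2]
batt rail 536 c [ 525.2 -189.8] wh [105.9  37.1] ang 24.6 z [58.3 64.1 69.5]
batt 1205 c [ 527.4 -189.2] wh [114.4  72.9] ang 23.7 z [38.2 48.6 68.2]
jar lid 342 c [ 470.6 -413.2] wh [51.1 52.4] ang 37.3 z [62.7 68.9 73.7]
sander bar 524 c [495.9 125.9] wh [128.  29.] ang 78.7 z [71.6 77.3 82.8]
sander pad 934 c [503.2 124.2] wh [175.9  87.1] ang 79.9 z [38.3 43.2 47.2]
plane 922 c [577.8 119.1] wh [179.8  84. ] ang 90.0 z [39.1 50.5 67.4]
can 469 c [ 727.3 -263.1] wh [55.4 54.7] ang 0.7 z [179.9 188.5 192.8]
offcut 1584 c [ 691.1 -421.9] wh [130.9  90.4] ang 29.4 z [12.1 17.6 22.8]
tape 419 c [ 352.  -156.1] wh [70.3 41.9] ang 17.0 z [52.8 61.1 68.7]
chisel 1001 c [ 334.3 -377.4] wh [264.3  90. ] ang 89.9 z [ 4.6 16.  28.4]
```

View pics/crop1.png

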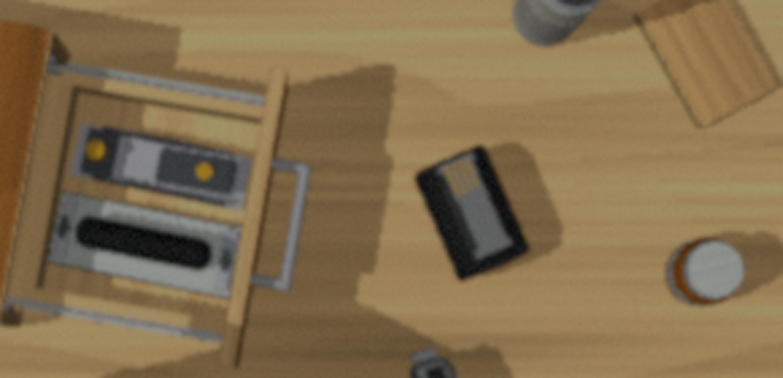

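```bash
cat >> h.py <<'E'
A=np.radians(80.0); O=np.array([533.1,120.0])   # drawer frame, updated below
def D2W(x,y,off=0): return O+x*np.array([np.cos(A),np.sin(A)])+y*np.array([-np.sin(A),np.cos(A)])
def W2D(p):
    q=np.atleast_2d(p)[:,:2]-O; return np.c_[q@[np.cos(A),np.sin(A)],q@[-np.sin(A),np.cos(A)]]
def go(x,y,z,jaw=None,s=None):
    "print tool shift/turn to reach world xyz with jaw line at angle jaw (deg, mod 180)"
    s=s or r.sense(); R=Rt(s); sh=R.T@(np.array([x,y,z])-s['tool_pos'])
    t=0
    cur=np.degrees(np.arctan2(R[1,1],R[0,1]))
    if jaw is not None:
        t=-((jaw-cur+90)%180-90)
    print('at',np.round(s['tool_pos'],1),'jawang',round(cur,1),'toolz',np.round(R[:,2],2),'j6',round(s['joint_pos'][5],1),'-> shift',np.round(sh,1),'turn',round(t,1))
E
python3 - <<'E'
from h import *
x,y=D2W(0,0); go(x,y,330,80); go(x,y,330,-10)
E
```

```text
at [236.6 550.8 230.3] jawang 66.7 toolz [ 0.92 -0.39 -0.  ] j6 -4.9 -> shift [ -99.2 -279.   442.5] turn -13.3
at [236.6 550.8 230.3] jawang 66.7 toolz [ 0.92 -0.39 -0.  ] j6 -4.9 -> shift [ -99.2 -279.   442.5] turn 76.7
```

>>> move_arm:
  deltas:
    - [[-40,-10,20],-2]
    - [[-80,-40,70],-5]
    - [[-99,-75,120],-8]
    - [[-99,-110,175],-13]
    - [[-99,-145,230],-13]
    - [[-99,-180,285],-13]
    - [[-99,-215,340],-13]
    - [[-99,-245,390],-13]
    - [[-99,-270,430],-13]
    - [[-99,-279,442],-13]
    - [[-99,-279,442],-13]
    - [[-99,-279,442],-13]
  jaw: 1

```text
time: 1.6
tool_pos: [532.0, 121.4, 329.7]
tcp_rot: [-129.3, 89.9, -139.5]
ft_force: [0.3, 0.4, 1.0]
finger_gap: 85.6
```

```bash
python3 - <<'E'
from h import *
s,im,d=snap('wrist','w1.png'); np.savez('w1.npz',im=im,d=d); print(s['time'],s['tool_pos'],s['qd'].round(1))
P=cloud('wrist',s,d); Q=W2D(P.reshape(-1,3)).reshape(480,640,2); Z=P[...,2]
def st(n,m):
    q=np.c_[Q[m],Z[m]]; 
    if len(q)<20: print(n,len(q)); return
    c,wh,a=cv2.minAreaRect(q[:,:2].astype(np.float32))
    print(n,len(q),'c',np.round(c,1),'wh',np.round(wh,1),'a',round(a,1),'med',np.round(np.median(q,0),1),'p2',np.round(np.percentile(q,2,0),1),'p98',np.round(np.percentile(q,98,0),1))
inn=(abs(Q[...,0])<88)&(abs(Q[...,1])<96)
X,Y=Q[...,0],Q[...,1]
st('panel',(X<-85)&(X>-120)&(Z>106)&(Z<126)); st('cabfront',(X>95)&(X<150)&(Z>108)&(Z<128))
st('floor',inn&(Z>18)&(Z<31))
st('wall-',(Y<-90)&(Y>-120)&(abs(X)<80)&(Z>56)&(Z<72)); st('wall+',(Y>90)&(Y<120)&(abs(X)<80)&(Z>56)&(Z<72))
st('backwall',(X>85)&(X<112)&(abs(Y)<80)&(Z>56)&(Z<72))
st('bar',inn&(Z>70)&(Z<90)&(Y>15)); st('pad',inn&(Z>38)&(Z<50)&(Y>0)); st('plane',inn&(Z>38)&(Z<80)&(Y<0))
E
```

```text
1.6 [532.01672149 121.4440885  329.67518885] [ 0.7 -0.3 -0.  -0.2 -0.2 -0.2]
panel 6241 c [-99.3  -0.4] wh [ 16.6 277.9] a 0.2 med [-97.9  23.  116. ] p2 [-106.4 -131.5  107.4] p98 [-91.6 133.6 117.7]
cabfront 14183 c [130.1  -0.2] wh [277.2  39.8] a 90.0 med [128.7  29.5 117.2] p2 [ 110.9 -108.9  110.5] p98 [149.1 134.2 118.8]
floor 10876 c [ 0. -0.] wh [192. 176.] a 90.0 med [ 5.6 -8.8 23.4] p2 [-85.5 -94.3  21.5] p98 [85.5 94.6 30.1]
wall- 2991 c [   0.  -107.7] wh [160.   22.1] a 0.1 med [   0.9 -106.1   62.6] p2 [ -76.8 -117.7   56.4] p98 [ 76.9 -97.4  64.4]
wall+ 4032 c [ -0.  107.8] wh [ 21.  159.9] a 89.9 med [-1.000e-01  1.071e+02  6.310e+01] p2 [-76.5  97.5  56.2] p98 [ 76.8 118.   65. ]
backwall 2231 c [99.  -0.1] wh [ 13.3 159.6] a 0.3 med [98.4  5.7 63.1] p2 [ 92.7 -76.4  57.2] p98 [104.9  77.3  64.9]
bar 4152 c [-0.2 37.9] wh [ 29.6 129.1] a 88.3 med [-0.3 39.  77.8] p2 [-59.6  24.5  70.7] p98 [59.4 52.  80.5]
pad 7390 c [-0.1 38. ] wh [ 70.4 177.5] a 88.5 med [ 0.4 52.2 43.4] p2 [-85.1   4.4  41.3] p98 [85.4 72.3 49.4]
plane 5529 c [ -0.1 -39.5] wh [ 52.8 151.1] a 88.0 med [-15.2 -36.6  50.3] p2 [-71.9 -64.4  38.3] p98 [ 70.9 -13.2  67.5]
```

View pics/w1.png

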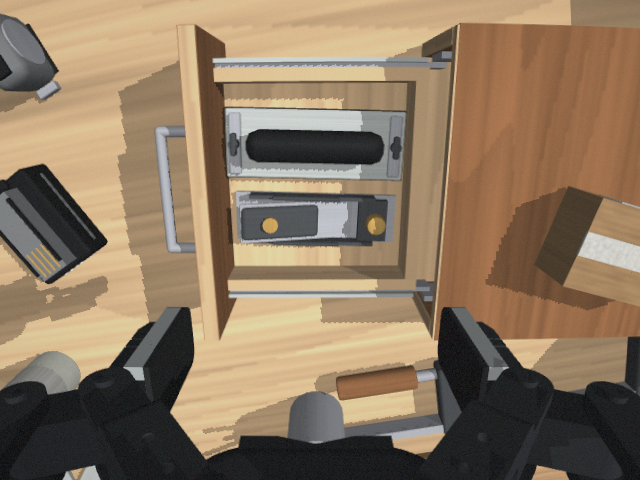

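The wrist view at z=330 shows the sander bar at (315,147) and the plane at (315,218), with the floor gap between the plane and the lower wall at row 255 (about 30 mm). I'll lower the open fingers, with the jaws along the drawer, into that gap and push the plane and sander together to the far wall.

```bash
python3 - <<'E'
from h import *
x,y=D2W(0,-83); go(x,y,90,80); go(x,y,17,80)
E
```

```text
at [532.  121.7 329.9] jawang 79.9 toolz [ 0.98 -0.18 -0.  ] j6 -72.3 -> shift [239.8  -1.   84.5] turn -0.1
at [532.  121.7 329.9] jawang 79.9 toolz [ 0.98 -0.18 -0.  ] j6 -72.3 -> shift [312.8  -0.9  84.6] turn -0.1
```

>>> move_arm:
  deltas:
    - [[0,0,45],0]
    - [[30,-1,84],0]
    - [[85,-1,84],0]
    - [[140,-1,84],0]
    - [[195,-1,84],0]
    - [[235,-1,84],0]
    - [[240,-1,84],0]
    - [[240,-1,84],0]

```text
time: 2.65
tool_pos: [614.7, 106.7, 91.3]
tcp_rot: [-50.6, 89.9, -60.7]
ft_force: [0.5, -0.4, 0.7]
finger_gap: 85.7
```

```bash
python3 - <<'E'
from h import *
x,y=D2W(0,-83); go(x,y,17,80); s=r.sense(); print(W2D(s['tool_pos']),s['ft_force'],s['time'])
E
```

```text
at [614.7 106.7  91.3] jawang 79.9 toolz [ 0.98 -0.17  0.  ] j6 -74.8 -> shift [74.3 -1.   0.2] turn -0.1
[[  1.04343571 -82.72072652]] [ 0.4920245  -0.43043027  0.66345559] 2.65
```

Descend slowly, then push: first contact takes about 7 mm, and the stop should come at about 48 mm.

>>> move_arm:
  deltas:
    - [[25,0,0],0]
    - [[50,0,0],0]
    - [[70,0,0],0]
    - [[74,0,0],0]
    - [[74,0,0],0]

```text
time: 3.28
tool_pos: [615.4, 106.7, 18.2]
tcp_rot: [-16.7, 89.9, -26.7]
ft_force: [0.8, 0.3, -0.5]
finger_gap: 85.8
```

>>> move_arm:
  deltas:
    - [[0,0,-5],0]
    - [[0,0,-10],0]
    - [[0,0,-15],0]
    - [[0,0,-20],0]
    - [[0,0,-25],0]
    - [[0,0,-30],0]
    - [[0,0,-35],0]
    - [[0,0,-39],0]
    - [[0,0,-42],0]
    - [[0,0,-44],0]
    - [[0,0,-44],0]

```text
time: 4.65
tool_pos: [573.6, 114.4, 19.6]
tcp_rot: [2.7, 89.7, -7.3]
ft_force: [4.5, -1.0, 3.0]
finger_gap: 85.5
```

```bash
python3 - <<'E'
from h import *
s=r.sense(); print(W2D(s['tool_pos']),s['tool_pos'],s['ft_force'],s['time'])
E
```

```text
[[  1.52571748 -40.83937439]] [573.58387059 114.41085546  19.60423307] [ 4.52288379 -0.99806716  2.95640441] 4.65
```

>>> move_arm:
  deltas:
    - [[0,0,-3],0]
    - [[0,0,-5],0]
    - [[0,0,-6],0]
    - [[0,0,-7],0]
    - [[0,0,-7],0]

```text
time: 5.28
tool_pos: [569.3, 115.5, 21.0]
tcp_rot: [6.0, 89.4, -4.0]
ft_force: [13.2, -2.2, -3.3]
finger_gap: 85.1
```

```bash
python3 - <<'E'
from h import *
s=r.sense(); print(W2D(s['tool_pos']),s['tool_pos'],s['ft_force'],s['time'])
E
```

```text
[[  1.85893958 -36.41379429]] [569.28338841 115.50750909  20.98015029] [13.19510698 -2.22695035 -3.31595069] 5.275
```

>>> move_arm:
  deltas:
    - [[2,0,-6],0]
    - [[2,0,-8],0]
    - [[2,0,-10],0]
    - [[2,0,-10],0]

```text
time: 5.78
tool_pos: [569.2, 115.9, 24.5]
tcp_rot: [6.4, 88.2, -3.6]
ft_force: [30.2, -7.6, -1.3]
finger_gap: 85.6
```

```bash
python3 - <<'E'
from h import *
s=r.sense(); print(W2D(s['tool_pos']),s['tool_pos'],s['ft_force'],s['time'])
go(*D2W(0,-61),330,80)
E
```

```text
[[  2.20606055 -36.24829135]] [569.18067675 115.8780958   24.54763341] [30.24372916 -7.56830562 -1.25109669] 5.775
at [569.2 115.9  24.5] jawang 80.0 toolz [ 0.98 -0.17  0.03] j6 -73.2 -> shift [-304.5   -1.1   34.4] turn -0.0
```

>>> move_arm:
  deltas:
    - [[0,0,15],0]
    - [[0,0,30],0]
    - [[0,0,44],0]
    - [[0,0,49],0]
    - [[0,0,52],0]
    - [[0,0,55],0]
    - [[0,0,58],0]
    - [[0,0,61],0]
    - [[0,0,61],0]

```text
time: 6.9
tool_pos: [621.2, 107.1, 24.3]
tcp_rot: [6.7, 89.1, -3.2]
ft_force: [-34.8, 4.7, 20.0]
finger_gap: 85.6
```

```bash
python3 - <<'E'
from h import *
s=r.sense(); print(W2D(s['tool_pos']),s['tool_pos'],s['ft_force'],s['time'],Rt(s)[:,0])
E
```

```text
[[  2.55734182 -88.99099644]] [621.18310098 107.06536569  24.3368988 ] [-34.81438542   4.69272223  19.96829437] 6.9 [ 1.51456360e-02 -8.56459303e-04 -9.99884931e-01]
```

>>> move_arm:
  deltas:
    - [[0,0,3],0]
    - [[0,0,6],0]
    - [[0,0,8],0]
    - [[0,0,8],0]

```text
time: 7.4
tool_pos: [620.7, 107.4, 22.5]
tcp_rot: [-172.6, 89.9, 177.6]
ft_force: [-36.2, 4.5, 22.8]
finger_gap: 85.8
```

```bash
python3 - <<'E'
from h import *
s=r.sense(); print(W2D(s['tool_pos']),s['tool_pos'],s['ft_force'],s['time'],Rt(s)[:,0])
go(*D2W(0,-61),130,80);
E
```

```text
[[  2.80415633 -88.50645585]] [620.74878055 107.39257012  22.50564008] [-36.21187253   4.46819111  22.78633486] 7.4 [-2.05817813e-03  8.80080963e-05 -9.99997878e-01]
at [620.7 107.4  22.5] jawang 80.1 toolz [ 0.99 -0.17 -0.  ] j6 -75.0 -> shift [-107.4   -2.8  -27.7] turn 0.1
```

>>> move_arm:
  deltas:
    - [[0,0,-14],0]
    - [[-20,0,-27],0]
    - [[-70,0,-28],0]
    - [[-125,-1,-28],0]
    - [[-180,-20,-28],0]
    - [[-230,-60,-29],0]
    - [[-270,-110,-30],0]
    - [[-300,-150,-31],0]
    - [[-307,-175,-31],0]
    - [[-307,-175,-31],0]
    - [[-307,-175,-31],0]

```text
time: 8.78
tool_pos: [560.5, -59.0, 328.9]
tcp_rot: [176.0, 89.8, 166.2]
ft_force: [-0.7, 0.1, 0.1]
finger_gap: 85.5
```

```bash
cat > m2.py <<'E'
from h import *
import sys
s,im,d=snap('wrist',sys.argv[1]); print(s['time'],s['tool_pos'],s['qd'].round(1),Rt(s)[:,0].round(4))
P=cloud('wrist',s,d); Q=W2D(P.reshape(-1,3)).reshape(480,640,2); Z=P[...,2]
def st(n,m,q2):
    q=np.c_[q2[m],Z[m]]
    if len(q)<20: print(n,len(q)); return
    c,wh,a=cv2.minAreaRect(q[:,:2].astype(np.float32))
    print(n,len(q),'c',np.round(c,1),'wh',np.round(wh,1),'a',round(a,1),'p2',np.round(np.percentile(q,2,0),1),'p50',np.round(np.median(q,0),1),'p98',np.round(np.percentile(q,98,0),1))
X,Y=Q[...,0],Q[...,1]
inn=(abs(X)<88)&(abs(Y)<96)
st('panel',(X<-85)&(X>-120)&(Z>106)&(Z<126)&(abs(Y)<150),Q)
st('wall-',(Y<-90)&(Y>-120)&(abs(X)<80)&(Z>56)&(Z<72),Q); st('wall+',(Y>90)&(Y<120)&(abs(X)<80)&(Z>56)&(Z<72),Q)
st('backwall',(X>85)&(X<112)&(abs(Y)<80)&(Z>56)&(Z<72),Q)
st('bar',inn&(Z>70)&(Z<90)&(Y>25),Q); st('pad',inn&(Z>38)&(Z<50)&(Y>32),Q); st('plane',inn&(Z>38)&(Z<80)&(Y<26),Q)
st('planetop',inn&(Z>50)&(Z<80)&(Y<26),Q)
B=(abs(P[...,0]-527)<80)&(abs(P[...,1]+190)<90)
st('batt rail',B&(Z>57)&(Z<75),P[...,:2]); st('batt body',B&(Z>40)&(Z<52),P[...,:2]); st('batt all',B&(Z>15)&(Z<75),P[...,:2])
J=(abs(P[...,0]-470)<60)&(abs(P[...,1]+413)<60)
st('jar lid',J&(Z>63)&(Z<80),P[...,:2])
E
python3 m2.py w2.png
```

```text
8.775 [560.51286979 -59.03261026 328.85096086] [ 0.9  0.5  0.2 -0.   0.1 -0.1] [-3.2e-03  8.0e-04 -1.0e+00]
panel 5662 c [-99.1 -20.8] wh [ 16.3 235.3] a 0.2 p2 [-106.8 -131.9  108.1] p50 [-100.1   -6.3  116.1] p98 [-91.9  92.2 117.8]
wall- 2960 c [   0.  -108.1] wh [ 20.9 159.7] a 89.8 p2 [ -76.3 -118.    56.3] p50 [  -1.8 -107.1   62.8] p98 [ 76.7 -98.4  64.6]
wall+ 2763 c [1.000e-01 1.023e+02] wh [160.   16.3] a 2.2 p2 [-76.3  97.4  56.7] p50 [  3.9 102.9  63.3] p98 [ 76.9 111.6  65.3]
backwall 2793 c [99.  0.] wh [ 14.9 159.9] a 0.0 p2 [ 92.4 -76.5  56.4] p50 [97.   5.2 63. ] p98 [105.2  77.2  64.9]
bar 4631 c [-1.9 62.3] wh [127.   29.9] a 0.1 p2 [-62.   48.8  70.6] p50 [-4.3 61.8 77.8] p98 [56.8 75.9 80.6]
pad 6392 c [ 5.5 64. ] wh [ 64.  164.8] a 90.0 p2 [-73.8  32.8  41.6] p50 [-1.  62.  43.5] p98 [81.5 95.4 49.3]
plane 5794 c [-0.2  0.3] wh [151.8  51.4] a 0.0 p2 [-74.  -23.7  38.4] p50 [-17.    0.8  51.1] p98 [70.1 25.2 67.9]
planetop 3264 c [-2.5  0.5] wh [ 50.9 147.3] a 89.3 p2 [-75.  -22.9  50.2] p50 [-40.2   1.6  59.1] p98 [66.  24.8 68.1]
batt rail 3848 c [ 531.6 -186.4] wh [95.  38.3] a 23.0 p2 [ 487.4 -215.    59.6] p50 [ 529.8 -186.4   64.5] p98 [ 574.5 -157.3   67.6]
batt body 3523 c [ 527.1 -188.1] wh [116.6  71.8] a 23.0 p2 [ 469.1 -234.6   40.8] p50 [ 517.  -174.4   44.2] p98 [ 584.5 -140.    51.6]
batt all 8422 c [ 527.4 -187.6] wh [117.6  72.5] a 22.9 p2 [ 470.4 -230.6   22.9] p50 [ 522.7 -180.1   51.8] p98 [ 579.5 -140.    67.2]
jar lid 0
```

View pics/w2.png

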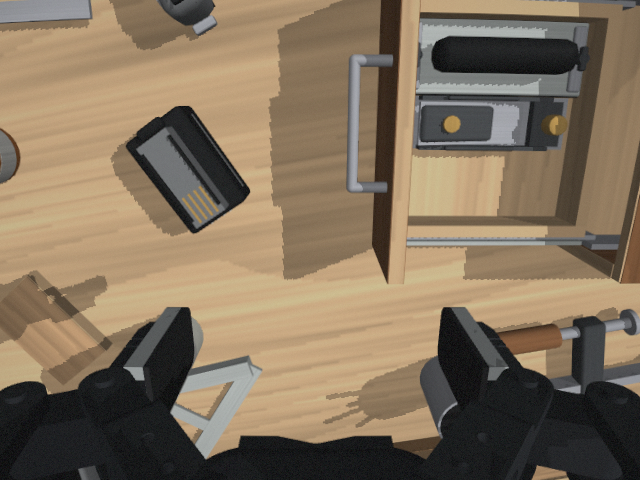

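Packed: the sander bar is at y_d=62 and the plane at y_d=0.3, both at 0°. The open slot spans y_d −24.5 to −98 and is visible at (455,185). The battery is at (190,170) with its long axis at 23°. Now I'll go and grip the rail.

```bash
python3 - <<'E'
from h import *
go(527.3,-187.9,130,-67); go(527.3,-187.9,47,-67)
E
```

```text
at [560.5 -58.7 328.7] jawang 80.2 toolz [ 0.99 -0.17 -0.  ] j6 -91.4 -> shift [ 198.7 -133.   -10. ] turn -32.8
at [560.5 -58.7 328.7] jawang 80.2 toolz [ 0.99 -0.17 -0.  ] j6 -91.4 -> shift [ 281.7 -133.    -9.7] turn -32.8
```

>>> move_arm:
  deltas:
    - [[0,-15,0],10.5]
    - [[5,-40,-2],21]
    - [[15,-65,-4],31.5]
    - [[30,-90,-6],42]
    - [[50,-115,-8],52.5]
    - [[75,-128,-10],63]
    - [[100,-133,-10],73.5]
    - [[125,-133,-10],84]
    - [[150,-133,-10],94.5]
    - [[175,-133,-10],105]
    - [[195,-133,-10],115.5]
    - [[198,-133,-10],126]

```text
time: 10.32
tool_pos: [525.8, -185.8, 127.5]
tcp_rot: [-65.2, 89.5, 158.7]
ft_force: [-0.4, -0.3, 0.8]
finger_gap: 85.4
```

```bash
python3 - <<'E'
from h import *
go(527.3,-187.9,47,-67); print(r.sense()['time'])
E
```

```text
at [ 525.8 -185.8  127.5] jawang -46.1 toolz [-0.72 -0.69  0.  ] j6 21.4 -> shift [80.5  3.2  0.1] turn 20.9
10.325
```

```bash
python3 - <<'E'
from h import *
for i in range(4):
    s,_,_=snap('wrist'); print(Rt(s)[:,0].round(4),s['tool_pos'].round(1))
go(527.3,-187.9,47,-67)
E
```

```text
[-0.0081  0.0032 -1.    ] [ 525.8 -185.8  127.5]
[-0.0074  0.0028 -1.    ] [ 526.2 -185.9  128. ]
[-0.0063  0.0023 -1.    ] [ 526.6 -186.3  128.9]
[-0.005   0.0017 -1.    ] [ 527.  -186.7  129.7]
at [ 527.3 -187.   130.3] jawang -45.5 toolz [-0.71 -0.7   0.  ] j6 20.8 -> shift [83.3  1.   0.5] turn 21.5
```

Settled, with under 0.3° of tilt. Descend to the rail.

>>> move_arm:
  deltas:
    - [[10,1,0],10.5]
    - [[25,1,0],21.5]
    - [[50,1,0],21.5]
    - [[70,1,0],21.5]
    - [[80,1,0],21.5]
    - [[83,1,0],21.5]
    - [[83,1,0],21.5]
    - [[83,1,0],21.5]

```text
time: 11.52
tool_pos: [528.4, -187.9, 48.3]
tcp_rot: [-34.9, 89.8, 168.1]
ft_force: [-0.6, 0.2, -0.2]
finger_gap: 85.5
```

```bash
python3 - <<'E'
from h import *
go(527.3,-187.9,47,-67); s=r.sense(); print(s['ft_force'],s['time'],Rt(s)[:,0].round(4))
E
```

```text
at [ 528.4 -187.9   48.3] jawang -67.0 toolz [-0.92 -0.39  0.  ] j6 42.2 -> shift [ 1.3 -0.4  1. ] turn 0.0
[-0.58129148  0.16203755 -0.24633559] 11.525 [-2.8e-03  6.0e-04 -1.0e+00]
```

>>> move_arm:
  deltas:
    - [[1,0,0],0]
    - [[1,0,0],0]
    - [[1,0,0],0]
    - [[1,0,0],0]
    - [[1,0,0],0]
    - [[1,0,0],0]
  jaw: -1
  squeeze: 60

```text
time: 12.28
tool_pos: [528.7, -188.1, 47.7]
tcp_rot: [-27.5, 89.9, 175.5]
ft_force: [-0.5, -0.2, 5.7]
finger_gap: 34.8
```

>>> move_arm:
  deltas:
    - [[-15,0,0],0]
    - [[-45,0,0],0]
    - [[-80,0,0],0]
    - [[-110,0,0],0]
    - [[-120,0,0],0]
    - [[-120,0,0],0]

```text
time: 13.02
tool_pos: [528.9, -188.1, 167.6]
tcp_rot: [-28.3, 89.9, 174.8]
ft_force: [-0.2, -0.6, -6.3]
finger_gap: 34.6
```

```bash
python3 - <<'E'
from h import *
s,im,d=snap('wrist','w3.png'); np.savez('w3.npz',im=im,d=d); R=Rt(s)
print(s['tool_pos'],R[:,0].round(4),s['ft_force'].round(1),s['finger_gap'],s['time'])
# battery in tool frame from depth
P=cloud('wrist',s,d); T=(P-s['tool_pos'])@R   # tool coords
T=T.reshape(-1,3); m=(abs(T[:,1])<60)&(abs(T[:,2])<80)&(T[:,0]>-25)&(T[:,0]<70)
print(np.histogram(T[m,0],bins=np.arange(-25,71,5)))
for lo,hi in((-20,-14),(-1,8),(-1,50)):
    q=T[m&(T[:,0]>lo)&(T[:,0]<hi)]
    if len(q)>20: print(lo,hi,len(q),cv2.minAreaRect(q[:,1:].astype(np.float32)),np.percentile(q,[1,50,99],axis=0).round(1).tolist())
go(*D2W(34,-61.4),168,-10)
E
```

```text
[ 528.86542798 -188.08388619  167.57930433] [-2.e-03  2.e-04 -1.e+00] [-0.2 -0.6 -6.3] 34.63013056339553 13.025
(array([ 1084, 28289,   794,   576,   357, 12397,  2085,   393,   201,
         342,   164,    70,   180,   115,     0,     0,     0,     0,
           0]), array([-25, -20, -15, -10,  -5,   0,   5,  10,  15,  20,  25,  30,  35,
        40,  45,  50,  55,  60,  65,  70]))
-20 -14 28489 ((-0.13184356689453125, -4.514396667480469), (99.53225708007812, 59.724239349365234), 74.32764434814453) [[-19.8, -19.3, -50.8], [-16.8, -0.7, -11.2], [-15.2, 17.8, 42.0]]
-1 8 14255 ((-0.5302925109863281, -0.27506256103515625), (113.92445373535156, 72.0113296508789), 89.74358367919922) [[1.5, -35.8, -56.8], [3.7, 0.7, -37.0], [7.6, 34.5, 52.5]]
-1 50 15996 ((-0.6285667419433594, -0.7939720153808594), (114.89041900634766, 72.64212036132812), 89.66680908203125) [[1.7, -35.9, -57.6], [3.8, -0.0, -40.9], [38.8, 34.6, 52.2]]
at [ 528.3 -187.8  166.4] jawang -67.0 toolz [-0.92 -0.39  0.  ] j6 42.2 -> shift [  -1.5 -276.5 -194.8] turn -57.0
```

View pics/w3.png

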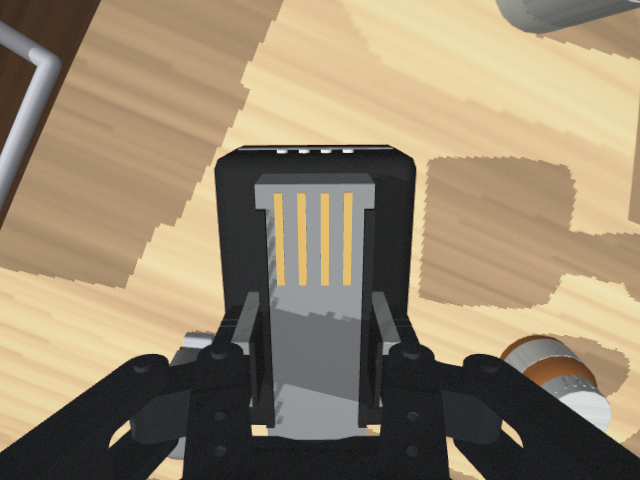

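Battery gripped: it is centred under the tool within 1 mm and 0.3°, as shown by the rail at (315,300) in the picture. Carry it over the slot.

```bash
python3 - <<'E'
from h import *
go(*D2W(33.5,-62.3),210,-10)
E
```

```text
at [ 528.3 -187.8  166.4] jawang -67.0 toolz [-0.92 -0.39  0.  ] j6 42.2 -> shift [ -43.5 -275.7 -195.1] turn -57.0
```

>>> move_arm:
  deltas:
    - [[-20,0,0],0]
    - [[-42,-15,-10],-6]
    - [[-43,-50,-35],-14]
    - [[-43,-90,-65],-23]
    - [[-43,-130,-95],-32]
    - [[-43,-170,-120],-41]
    - [[-43,-210,-150],-49]
    - [[-43,-245,-173],-55]
    - [[-43,-266,-188],-57]
    - [[-43,-276,-195],-57]
    - [[-43,-276,-195],-57]
    - [[-43,-276,-195],-57]

```text
time: 14.58
tool_pos: [599.9, 141.2, 209.4]
tcp_rot: [-84.9, 89.8, 175.0]
ft_force: [-1.1, 0.0, -6.2]
finger_gap: 34.6
```

```bash
python3 - <<'E'
from h import *
for i in range(2): s,_,_=snap('wrist')
print(s['time'],Rt(s)[:,0].round(4),s['finger_gap']); go(*D2W(33.5,-62.3),123,-10)
E
```

```text
14.625 [-4.e-03  5.e-04 -1.e+00] 35.036856695837564
at [600.  141.2 209.5] jawang -10.1 toolz [-0.18 -0.98  0.  ] j6 18.5 -> shift [86.5  0.4 -1.1] turn -0.1
```

>>> move_arm:
  deltas:
    - [[20,0,-1],0]
    - [[50,0,-1],0]
    - [[78,0,-1],0]
    - [[86,0,-1],0]
    - [[86,0,-1],0]
    - [[86,0,-1],0]

```text
time: 15.42
tool_pos: [600.8, 142.3, 125.0]
tcp_rot: [-112.5, 89.9, 147.4]
ft_force: [0.4, -0.6, -5.9]
finger_gap: 34.3
```

```bash
python3 - <<'E'
from h import *
s,im,d=snap('wrist','w4.png'); np.savez('w4.npz',im=im,d=d); R=Rt(s)
print(s['time'],s['tool_pos'],R[:,0].round(4),s['finger_gap'],W2D(s['tool_pos']))
P=cloud('wrist',s,d); Q=W2D(P.reshape(-1,3)).reshape(480,640,2); Z=P[...,2]; X,Y=Q[...,0],Q[...,1]
def st(n,m):
    q=np.c_[Q[m],Z[m]]
    if len(q)<20: print(n,len(q)); return
    print(n,len(q),np.percentile(q,[1,50,99],axis=0).round(1).tolist())
st('batt shoulder',(Z>114)&(Z<126)&(abs(Y+62)<45)&(abs(X-34)<70))
st('wall-',(Z>58)&(Z<72)&(Y<-85)&(Y>-125)&(abs(X-40)<45))
st('back',(Z>58)&(Z<72)&(X>85)&(X<115)&(abs(Y+50)<40))
st('plane',(Z>34)&(Z<50)&(Y>-40)&(Y<20)&(abs(X-50)<40))
st('floor',(Z>15)&(Z<30)&(Y>-110)&(Y<0)&(abs(X)<90))
E
```

```text
15.425 [600.83420479 142.26133205 125.00834123] [-0.0015  0.001  -1.    ] 34.33761602050668 [[ 33.68505362 -62.83953028]]
batt shoulder 14577 [[-18.1, -97.1, 116.1], [72.1, -62.9, 121.3], [91.5, -26.6, 123.4]]
wall- 1737 [[-4.0, -119.0, 58.2], [45.1, -116.1, 63.0], [84.5, -109.1, 64.5]]
back 4559 [[93.4, -89.2, 61.8], [99.5, -49.9, 63.4], [105.4, -10.9, 64.9]]
plane 2496 [[10.3, -7.8, 34.1], [46.7, 8.1, 38.6], [75.2, 19.9, 48.9]]
floor 1618 [[37.6, -97.7, 21.9], [87.6, -33.6, 23.6], [90.0, -0.3, 29.9]]
```

View pics/w4.png

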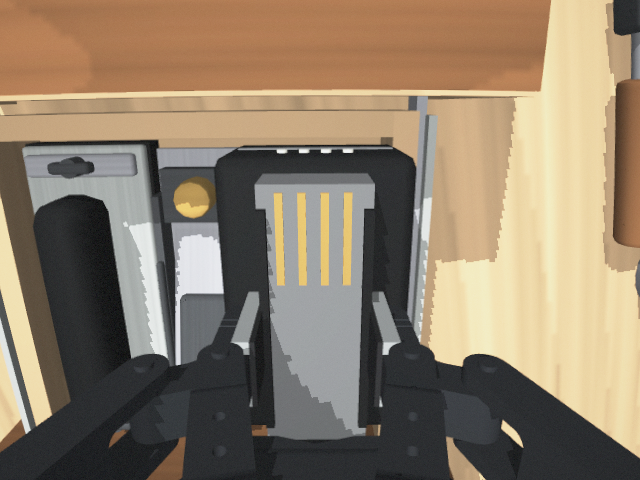

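The battery hovers over the slot. In the picture its edges lie between the plane's side (col 215) and the right wall (col 415), 0.6 mm too far toward the wall. I'll correct that and go down slowly.

>>> move_arm:
  deltas:
    - [[8,-0.6,0.5],0]
    - [[16,-0.6,0.5],0]
    - [[23,-0.6,0.5],0]
    - [[29,-0.6,0.5],0]
    - [[34,-0.6,0.5],0]
    - [[37,-0.6,0.5],0]
    - [[37,-0.6,0.5],0]

```text
time: 16.35
tool_pos: [600.1, 142.0, 88.0]
tcp_rot: [-114.1, 89.9, 145.8]
ft_force: [0.2, -0.0, -6.6]
finger_gap: 34.6
```

```bash
python3 - <<'E'
from h import *
s=r.sense(); print(s['time'],s['ft_force'].round(1),s['wrist_torque'].round(2),W2D(s['tool_pos']),Rt(s)[:,0].round(4)); go(*D2W(33.2,-62.2),72,-10)
E
```

```text
16.35 [ 0.2 -0.  -6.6] [ 0.03  0.02 -0.06] [[ 33.26045915 -62.20208338]] [-0.0015  0.001  -1.    ]
at [600.1 142.   88. ] jawang -10.1 toolz [-0.18 -0.98 -0.  ] j6 18.6 -> shift [16.   0.   0.1] turn -0.1
```

No side forces and already 5 mm below the plane's top, so it fits. Continue to the floor.

>>> move_arm:
  deltas:
    - [[5,0,0],0]
    - [[9,0,0],0]
    - [[12,0,0],0]
    - [[14,0,0],0]
    - [[15,0,0],0]
    - [[16,0,0],0]
    - [[16,0,0],0]

```text
time: 17.23
tool_pos: [600.1, 142.0, 72.0]
tcp_rot: [-113.8, 89.9, 146.1]
ft_force: [-0.1, -0.2, -5.5]
finger_gap: 34.4
```

```bash
python3 - <<'E'
from h import *
s=r.sense(); print(s['time'],s['ft_force'].round(1),s['wrist_torque'].round(2),W2D(s['tool_pos']),Rt(s)[:,0].round(4))
E
```

```text
17.225 [-0.1 -0.2 -5.5] [-0.04 -0.04  0.02] [[ 33.29485258 -62.17108421]] [-0.0015  0.001  -1.    ]
```

>>> move_arm:
  deltas:
    - [[1,0,0],0]
    - [[2,0,0],0]
    - [[3,0,0],0]
    - [[3,0,0],0]

```text
time: 17.73
tool_pos: [600.5, 142.3, 71.7]
tcp_rot: [-144.7, 89.9, 115.2]
ft_force: [-9.9, -1.2, 14.9]
finger_gap: 34.8
```

>>> move_arm:
  deltas:
    - [[0,0,0],0]
    - [[0,0,0],0]
    - [[0,0,0],0]
    - [[0,0,0],0]
    - [[-20,0,0],0]
    - [[-55,0,0],0]
    - [[-105,0,0],0]
    - [[-158,0,0],0]
    - [[-160,0,0],0]
    - [[-160,0,0],0]
  jaw: 1

```text
time: 18.98
tool_pos: [600.9, 142.1, 233.0]
tcp_rot: [154.9, 89.9, 54.8]
ft_force: [-0.8, -0.1, -0.6]
finger_gap: 85.5
```

```bash
python3 - <<'E'
from h import *
s=r.sense(); print(s['time'],s['ft_force'].round(1),Rt(s)[:,0].round(4),s['finger_gap'])
go(500,-340,300,-10)
E
```

```text
18.975 [-0.8 -0.1 -0.6] [ 0.0011  0.0016 -1.    ] 85.50527851254482
at [600.9 142.1 233. ] jawang -10.1 toolz [-0.18 -0.98 -0.  ] j6 18.6 -> shift [-67.9 -14.9 492.2] turn -0.1
```

>>> move_arm:
  deltas:
    - [[-20,-10,25],0]
    - [[-50,-25,75],0]
    - [[-67,-40,120],0]
    - [[-67,-40,140],0]
    - [[-67,-40,140],0]

```text
time: 19.6
tool_pos: [536.4, 10.2, 298.1]
tcp_rot: [-140.2, 89.9, 119.6]
ft_force: [0.4, 1.0, 0.1]
finger_gap: 85.3
```

```bash
cat > m3.py <<'E'
from h import *
import sys
s,im,d=snap('wrist',sys.argv[1]); print(s['time'],s['tool_pos'].round(1),Rt(s)[:,0].round(4))
P=cloud('wrist',s,d); Q=W2D(P.reshape(-1,3)).reshape(480,640,2); Z=P[...,2]; X,Y=Q[...,0],Q[...,1]
def st(n,m):
    q=np.c_[Q[m],Z[m]]
    if len(q)<20: print(n,len(q)); return
    c,wh,a=cv2.minAreaRect(q[:,:2].astype(np.float32))
    print(n,len(q),'c',np.round(c,1),'wh',np.round(wh,1),'a',round(a,1),'pct',np.percentile(q,[1,50,99],axis=0).round(1).tolist())
inn=(abs(X)<91)&(abs(Y)<97)
st('batt top',inn&(Y<-35)&(Z>80)&(Z<100)); st('batt shoulder',inn&(Y<-28)&(Z>60)&(Z<76)&(X>-50))
st('floor',inn&(Z>18)&(Z<30)&(Y<-28)); st('panel',(X<-85)&(X>-120)&(Z>106)&(Z<126)&(abs(Y)<140))
st('bar',inn&(Z>70)&(Z<90)&(Y>30)); st('plane',inn&(Z>40)&(Z<55)&(Y<26)&(Y>-30))
st('jar lid',inn&(Y<-35)&(X<-20)&(Z>88)&(Z<102))
st('cab',(X>90)&(X<160)&(Z>108)&(Z<128)&(abs(Y)<150))
E
python3 m3.py w5.png; python3 -c "
from h import *
go(470.6,-413.2,230,-10)"
```

```text
19.6 [536.4  10.2 298.1] [-0.0011  0.0019 -1.    ]
batt top 3513 c [ 17.4 -61.8] wh [54.  36.8] a 0.7 pct [[-9.4, -79.4, 86.1], [17.6, -61.7, 88.4], [43.1, -43.9, 92.0]]
batt shoulder 3943 c [ 12.2 -62.6] wh [72.9 68.8] a 0.0 pct [[-23.4, -96.2, 64.3], [6.7, -48.9, 68.2], [47.1, -28.2, 75.8]]
floor 5200 c [-56.5 -62.5] wh [69.1 68.7] a 89.8 pct [[-90.6, -96.4, 21.5], [-56.1, -62.3, 23.3], [-23.9, -28.1, 25.2]]
panel 7278 c [-98.8  -0.7] wh [ 15.9 277.2] a 0.1 pct [[-106.3, -136.0, 106.9], [-97.9, -0.5, 116.2], [-91.4, 134.9, 118.0]]
bar 4858 c [-8.  62.3] wh [113.1  30.1] a 0.1 pct [[-61.6, 48.3, 70.3], [-4.7, 60.6, 78.0], [46.1, 76.3, 80.9]]
plane 3257 c [-7.2 -1.7] wh [ 55.4 122.3] a 90.0 pct [[-64.3, -25.2, 40.1], [-9.5, 0.2, 48.9], [52.4, 25.8, 54.8]]
jar lid 0
cab 0
at [536.5  11.2 297.9] jawang -10.1 toolz [-0.18 -0.98 -0.  ] j6 5.8 -> shift [ 67.   10.  429.5] turn -0.1
```

The battery sits flat (top 88.4, expected 89), with 68 mm of free floor in front of it. Now the jar.

>>> move_arm:
  deltas:
    - [[0,1,30],0]
    - [[10,2,85],0]
    - [[20,4,140],0]
    - [[30,5,195],0]
    - [[40,6,250],0]
    - [[50,8,305],0]
    - [[60,9,360],0]
    - [[67,10,405],0]
    - [[67,10,427],0]
    - [[67,10,429],0]
    - [[67,10,429],0]
    - [[67,10,429],0]

```text
time: 21.15
tool_pos: [471.5, -411.4, 230.4]
tcp_rot: [-146.1, 89.9, 113.9]
ft_force: [-0.0, -0.4, 1.0]
finger_gap: 85.3
```

```bash
python3 - <<'E'
from h import *
s,im,d=snap('wrist','w6.png'); np.savez('w6.npz',im=im,d=d); print(s['time'],s['tool_pos'].round(1),Rt(s)[:,0].round(4),s['qd'].round(1))
P=cloud('wrist',s,d); Z=P[...,2]; J=(abs(P[...,0]-470)<60)&(abs(P[...,1]+413)<60)
def circ(n,m):
    q=P[m]; hull=cv2.convexHull(q[:,:2].astype(np.float32)); c,rad=cv2.minEnclosingCircle(hull); e=cv2.fitEllipse(hull) if len(hull)>5 else None
    print(n,len(q),'c',np.round(c,1),rad,e,'pct',np.percentile(q,[1,50,99],axis=0).round(1).tolist())
circ('lid',J&(Z>64)&(Z<76)); circ('lidtop',J&(Z>67)&(Z<73)); circ('all',J&(Z>30)&(Z<76))
go(470.6,-413.2,51,-10)
E
```

```text
21.15 [ 471.5 -411.4  230.4] [-0.001   0.0023 -1.    ] [-0.1 -0.2  0.1 -0.1 -0.1 -0.1]
lid 3962 c [ 471.1 -414.1] 26.97178840637207 ((471.2075500488281, -414.0223083496094), (52.89845275878906, 53.21179962158203), 68.11885833740234) pct [[446.4, -438.3, 66.8], [471.4, -412.9, 69.2], [496.2, -388.8, 70.9]]
lidtop 3919 c [ 471.2 -414.2] 26.911855697631836 ((471.2215576171875, -414.0789794921875), (52.79876708984375, 53.18301773071289), 81.07453155517578) pct [[446.4, -438.3, 67.5], [471.3, -413.2, 69.2], [496.2, -389.2, 70.9]]
all 5411 c [ 471.1 -413.6] 33.09949493408203 ((471.29833984375, -411.88604736328125), (60.36343765258789, 66.55812072753906), 81.60340881347656) pct [[440.9, -437.9, 33.9], [472.1, -407.7, 68.8], [501.8, -382.4, 70.8]]
at [ 471.4 -411.5  230.5] jawang -10.1 toolz [-0.17 -0.98 -0.  ] j6 -35.8 -> shift [179.5  -0.3   2.1] turn -0.1
```

View pics/w6.png

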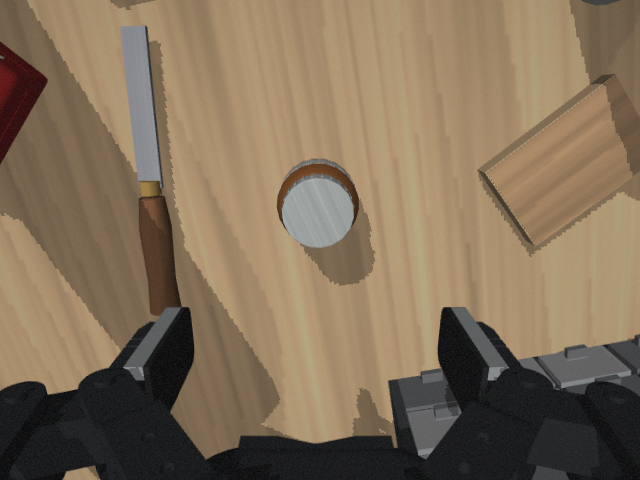

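The jar lid is at (318,213) in the picture, i.e. world (471.2, −414.1), top 69.2. I'll descend and grip the lid just above the glass shoulder.

>>> move_arm:
  deltas:
    - [[20,0.4,3],0]
    - [[65,0.4,3],0]
    - [[115,0.4,3],0]
    - [[155,0.4,3],0]
    - [[175,0.4,3],0]
    - [[181,0.4,3],0]
    - [[181.5,0.4,3],0]
    - [[181.5,0.4,3],0]

```text
time: 22.2
tool_pos: [472.2, -415.2, 51.0]
tcp_rot: [89.0, 89.9, -11.1]
ft_force: [1.1, -0.3, 0.1]
finger_gap: 85.2
```

```bash
python3 - <<'E'
from h import *
s=r.sense(); print(s['time'],s['ft_force'].round(1),Rt(s)[:,0].round(4)); go(471.2,-414.1,49,-10)
E
```

```text
22.2 [ 1.1 -0.3  0.1] [ 1.4e-03 -3.0e-04 -1.0e+00]
at [ 472.2 -415.2   51. ] jawang -10.1 toolz [-0.17 -0.98  0.  ] j6 -36.0 -> shift [ 2.  -1.2 -1. ] turn -0.1
```

>>> move_arm:
  deltas:
    - [[1.5,-1,-1],0]
    - [[1.5,-1,-1],0]
    - [[1.5,-1,-1],0]
    - [[1.5,-1,-1],0]
    - [[1.5,-1,-1],0]
  jaw: -1
  squeeze: 45

```text
time: 22.82
tool_pos: [472.0, -414.6, 50.8]
tcp_rot: [69.4, 89.8, -30.6]
ft_force: [0.1, 0.8, 6.2]
finger_gap: 52.3
```

>>> move_arm:
  deltas:
    - [[-10,0,0],0]
    - [[-35,0,0],0]
    - [[-75,0,0],0]
    - [[-115,0,0],0]
    - [[-145,0,0],0]
    - [[-150,0,0],0]
    - [[-150,0,0],0]

```text
time: 23.7
tool_pos: [471.3, -414.1, 199.9]
tcp_rot: [75.2, 89.9, -24.9]
ft_force: [0.5, 0.4, -4.0]
finger_gap: 52.4
```

```bash
python3 - <<'E'
from h import *
s,im,d=snap('wrist','w7.png'); np.savez('w7.npz',im=im,d=d); R=Rt(s)
print(s['time'],s['tool_pos'].round(1),R[:,0].round(4),s['ft_force'].round(1),s['finger_gap'])
P=cloud('wrist',s,d); T=((P-s['tool_pos'])@R).reshape(-1,3); m=(abs(T[:,1])<45)&(abs(T[:,2])<60)
for lo,hi in((-26,-14),(-22,2),(-2,12),(3,50)):
    q=T[m&(T[:,0]>lo)&(T[:,0]<hi)]
    if len(q)>20:
        h=cv2.convexHull(q[:,1:].astype(np.float32)); print(lo,hi,len(q),np.round(cv2.minEnclosingCircle(h)[0],1),round(cv2.minEnclosingCircle(h)[1],1),np.percentile(q,[1,50,99],axis=0).round(1).tolist())
print(np.histogram(T[m,0],bins=np.arange(-30,61,5))[0])
go(*D2W(-58,-61.5),220,-10)
E
```

```text
23.7 [ 471.3 -414.1  199.9] [ 2.e-03 -9.e-04 -1.e+00] [ 0.5  0.4 -4. ] 52.401377504754166
-26 -14 20236 [-0.9 -6.6] 39.9 [[-24.9, -37.2, -26.4], [-18.5, -1.1, -4.4], [-14.7, 35.3, 23.9]]
-22 2 22131 [-0.8 -6.4] 39.9 [[-20.6, -36.3, -27.2], [-18.3, -0.8, -6.7], [-0.4, 34.3, 23.7]]
-2 12 4653 [-1.  -5.6] 32.4 [[-1.6, -31.7, -32.9], [5.9, -0.7, -25.2], [11.6, 29.7, -6.0]]
3 50 6237 [-0.8 -6. ] 32.6 [[3.1, -31.5, -33.6], [8.7, -1.1, -27.7], [45.1, 29.5, -6.4]]
[ 1049   989 18786  1336   882   544  1669  2567   467   620   373   335
   309   285   142    67     0     0]
at [ 471.  -413.7  198.9] jawang -10.1 toolz [-0.17 -0.98 -0.  ] j6 -36.0 -> shift [ -20.9   29.6 -478.4] turn -0.1
```

View pics/w7.png

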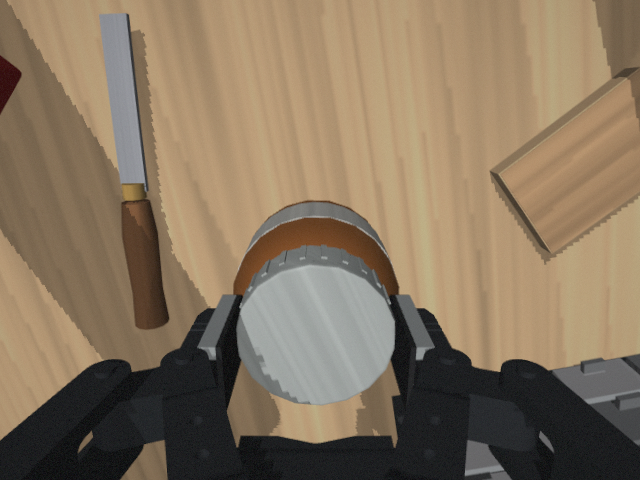

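The jar is upright in the grip. The lid sits at (317,325) between the pads, with its centre within 1 mm of the tool axis. Carry it over its place.

```bash
python3 - <<'E'
from h import *
go(*D2W(-58.4,-62.4),215,-10)
E
```

```text
at [ 471.  -413.7  198.9] jawang -10.1 toolz [-0.17 -0.98 -0.  ] j6 -36.0 -> shift [ -15.9   30.5 -478. ] turn -0.1
```

>>> move_arm:
  deltas:
    - [[-5,1,-15],0]
    - [[-10,3,-45],0]
    - [[-16,6,-90],0]
    - [[-16,9,-140],0]
    - [[-16,12,-190],0]
    - [[-16,15,-240],0]
    - [[-16,19,-290],0]
    - [[-16,22,-340],0]
    - [[-16,25,-390],0]
    - [[-16,28,-430],0]
    - [[-16,30,-460],0]
    - [[-16,30.5,-478],0]

```text
time: 25.25
tool_pos: [583.6, 53.8, 214.0]
tcp_rot: [-107.9, 89.9, 152.2]
ft_force: [0.4, 0.2, -2.9]
finger_gap: 52.3
```

>>> move_arm:
  deltas:
    - [[0,0,0],0]
    - [[0,0,0],0]

```text
time: 25.5
tool_pos: [583.2, 53.2, 213.6]
tcp_rot: [-84.4, 89.9, 175.6]
ft_force: [0.0, -0.8, -2.1]
finger_gap: 52.3
```

```bash
python3 - <<'E'
from h import *
s=r.sense(); print(s['time'],s['finger_gap'],Rt(s)[:,0].round(4)); go(*D2W(-58.4,-62.4),155,-10)
E
```

```text
25.5 52.27901142768962 [-2.1e-03  2.0e-04 -1.0e+00]
at [583.2  53.2 213.6] jawang -10.0 toolz [-0.17 -0.98  0.  ] j6 10.1 -> shift [58.6  1.6  1.3] turn 0.0
```

>>> move_arm:
  deltas:
    - [[15,1.6,1.3],0]
    - [[35,1.6,1.3],0]
    - [[52,1.6,1.3],0]
    - [[59,1.6,1.3],0]
    - [[59,1.6,1.3],0]
    - [[59,1.6,1.3],0]

```text
time: 26.25
tool_pos: [584.8, 51.6, 155.2]
tcp_rot: [-79.8, 89.9, -179.8]
ft_force: [0.6, -0.1, -2.9]
finger_gap: 52.2
```

```bash
python3 - <<'E'
from h import *
s,im,d=snap('wrist','w8.png'); R=Rt(s)
print(s['time'],s['tool_pos'].round(1),R[:,0].round(4),W2D(s['tool_pos']).round(1),s['finger_gap'])
P=cloud('wrist',s,d); Q=W2D(P.reshape(-1,3)).reshape(480,640,2); Z=P[...,2]; X,Y=Q[...,0],Q[...,1]
def st(n,m):
    q=np.c_[Q[m],Z[m]]
    print(n,len(q),np.percentile(q,[1,50,99],axis=0).round(1).tolist() if len(q)>20 else '')
st('jar glass',(Z>105)&(Z<150)&(abs(Y+62)<40)&(abs(X+50)<40))
st('jar lid',(Z>164)&(Z<180)&(abs(Y+62)<30)&(abs(X+58)<35))
st('batt shoulder',(Z>62)&(Z<73)&(abs(Y+62)<40)&(X>-40)&(X<95))
st('batt rail',(Z>84)&(Z<94)&(abs(Y+62)<40)&(X>-40)&(X<95))
st('floor',(Z>18)&(Z<30)&(abs(Y+62)<40)&(X>-92)&(X<-10))
st('back',(Z>58)&(Z<68)&(X>86)&(X<115)&(abs(Y+50)<40))
print(*go(*D2W(-58.4,-62.4),75.6,-10) or [])
E
```

```text
26.25 [584.8  51.6 155.2] [-0.0013 -0.     -1.    ] [[-58.4 -62.8]] 52.225709902787614
jar glass 5062 [[-52.2, -92.4, 109.7], [-29.5, -62.0, 144.7], [-24.7, -31.1, 149.9]]
jar lid 20348 [[-82.3, -89.2, 165.1], [-53.8, -62.0, 173.6], [-31.5, -34.9, 178.3]]
batt shoulder 12456 [[-28.9, -101.7, 62.5], [22.4, -83.1, 67.9], [65.3, -26.2, 69.8]]
batt rail 12398 [[-8.7, -79.4, 86.8], [28.3, -61.4, 88.5], [60.8, -44.0, 91.8]]
floor 3030 [[-58.4, -98.4, 21.7], [-40.8, -61.2, 23.3], [-30.8, -24.8, 28.7]]
back 0 
at [584.9  51.6 155.4] jawang -10.0 toolz [-0.17 -0.98  0.  ] j6 10.0 -> shift [79.8 -0.4  0. ] turn 0.0
```

View pics/w8.png

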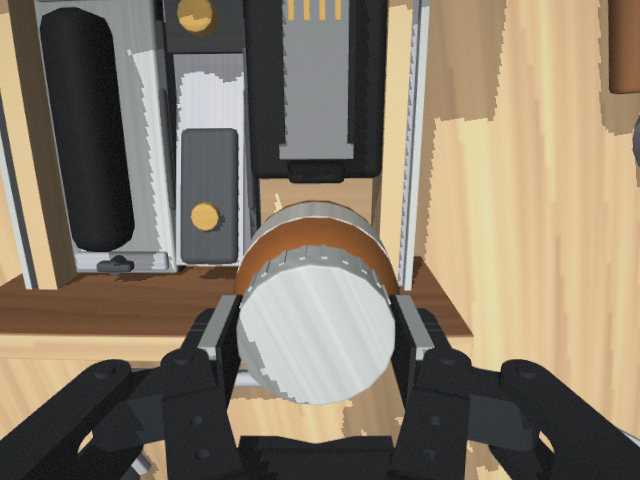

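The jar (glass rim at (315,205)) hangs in front of the battery. A small latch tab shows at (315,172) on the battery's front end, so I'll check how far it sticks out.

```bash
python3 - <<'E'
from h import *
s,im,d=snap('wrist'); P=cloud('wrist',s,d); Q=W2D(P.reshape(-1,3)).reshape(480,640,2); Z=P[...,2]
for v in range(150,192,3): print(v,[(Q[v,u,0].round(1),Z[v,u].round(1)) for u in (270,300,317,335,365)])
E
```

```text
150 [(np.float64(-7.4), np.float64(68.6)), (np.float64(-5.3), np.float64(88.4)), (np.float64(-5.4), np.float64(87.8)), (np.float64(-5.2), np.float64(89.4)), (np.float64(-7.3), np.float64(68.7))]
153 [(np.float64(-9.1), np.float64(67.4)), (np.float64(-6.7), np.float64(88.6)), (np.float64(-6.7), np.float64(89.1)), (np.float64(-6.8), np.float64(87.7)), (np.float64(-9.0), np.float64(68.3))]
156 [(np.float64(-10.7), np.float64(67.6)), (np.float64(-8.1), np.float64(89.4)), (np.float64(-8.2), np.float64(88.0)), (np.float64(-8.3), np.float64(87.6)), (np.float64(-10.5), np.float64(68.7))]
159 [(np.float64(-12.2), np.float64(68.4)), (np.float64(-12.3), np.float64(67.8)), (np.float64(-11.9), np.float64(70.3)), (np.float64(-12.3), np.float64(67.7)), (np.float64(-12.0), np.float64(69.6))]
162 [(np.float64(-13.8), np.float64(67.9)), (np.float64(-12.9), np.float64(75.1)), (np.float64(-13.1), np.float64(73.9)), (np.float64(-12.9), np.float64(75.3)), (np.float64(-13.8), np.float64(68.0))]
165 [(np.float64(-15.2), np.float64(69.4)), (np.float64(-14.4), np.float64(75.9)), (np.float64(-14.4), np.float64
[... 986 characters left out ...]
1), np.float64(76.5)), (np.float64(-22.3), np.float64(75.5)), (np.float64(-31.5), np.float64(23.0))]
183 [(np.float64(-33.4), np.float64(23.5)), (np.float64(-23.6), np.float64(76.9)), (np.float64(-24.0), np.float64(75.0)), (np.float64(-24.0), np.float64(74.9)), (np.float64(-33.1), np.float64(25.4))]
186 [(np.float64(-35.4), np.float64(23.5)), (np.float64(-35.6), np.float64(22.8)), (np.float64(-35.5), np.float64(23.3)), (np.float64(-35.3), np.float64(24.0)), (np.float64(-35.7), np.float64(22.2))]
189 [(np.float64(-37.4), np.float64(23.6)), (np.float64(-37.5), np.float64(23.1)), (np.float64(-37.5), np.float64(23.3)), (np.float64(-37.4), np.float64(23.6)), (np.float64(-37.4), np.float64(23.7))]
```

>>> move_arm:
  deltas:
    - [[8,-0.4,0.2],0]
    - [[16,-0.4,0.2],0]
    - [[23,-0.4,0.2],0]
    - [[29,-0.4,0.2],0]
    - [[34,-0.4,0.2],0]
    - [[39,-0.4,0.2],0]
    - [[42,-0.4,0.2],0]
    - [[42,-0.4,0.2],0]

```text
time: 27.35
tool_pos: [584.3, 51.5, 113.1]
tcp_rot: [-81.4, 89.9, 178.7]
ft_force: [-0.1, 2.2, -4.0]
finger_gap: 52.7
```

```bash
python3 - <<'E'
from h import *
s=r.sense(); print(s['time'],s['ft_force'].round(1),s['wrist_torque'].round(2),W2D(s['tool_pos']),Rt(s)[:,0].round(4),s['finger_gap']); go(*D2W(-58.6,-62.4),76,-10)
E
```

```text
27.35 [-0.1  2.2 -4. ] [ 0.31 -0.07  0.04] [[-58.58257004 -62.30012298]] [-0.0012  0.     -1.    ] 52.673560179316794
at [584.3  51.5 113.1] jawang -10.0 toolz [-0.17 -0.98  0.  ] j6 10.0 -> shift [37.1  0.1  0. ] turn 0.0
```

Jar is below the battery's top. There is a slight 2 N touch on the front panel side, so I'll ease 0.6 mm back and go on down.

>>> move_arm:
  deltas:
    - [[4,0,-0.6],0]
    - [[10,0,-0.6],0]
    - [[17,0,-0.6],0]
    - [[24,0,-0.6],0]
    - [[30,0,-0.6],0]
    - [[33,0,-0.6],0]
    - [[35,0,-0.6],0]
    - [[35,0,-0.6],0]

```text
time: 28.35
tool_pos: [584.4, 52.1, 78.1]
tcp_rot: [-78.8, 89.9, -178.8]
ft_force: [0.0, 0.3, -3.3]
finger_gap: 52.8
```

```bash
python3 - <<'E'
from h import *
s=r.sense(); print(s['time'],s['ft_force'].round(1),s['wrist_torque'].round(2),W2D(s['tool_pos']),s['tool_pos'],Rt(s)[:,0].round(4),s['finger_gap'])
E
```

```text
28.35 [ 0.   0.3 -3.3] [ 0.01 -0.01 -0.01] [[-58.00065771 -62.27605862]] [584.35823684  52.06637852  78.1158195 ] [-0.0012 -0.     -1.    ] 52.804956884894715
```

>>> move_arm:
  deltas:
    - [[1,0,0],0]
    - [[2,0,0],0]
    - [[3,0,0],0]
    - [[3.5,0,0],0]
    - [[3.5,0,0],0]

```text
time: 28.98
tool_pos: [584.4, 52.1, 74.8]
tcp_rot: [-80.9, 89.9, 179.2]
ft_force: [-0.5, 0.7, -0.9]
finger_gap: 52.2
```

```bash
python3 - <<'E'
from h import *
s=r.sense(); print(s['time'],s['ft_force'].round(1),s['wrist_torque'].round(2),W2D(s['tool_pos']),s['tool_pos'],Rt(s)[:,0].round(4),s['finger_gap'])
E
```

```text
28.975 [-0.5  0.7 -0.9] [ 0.06  0.19 -0.05] [[-57.964629   -62.30476025]] [584.39275875  52.09687589  74.80798891] [-0.0011  0.     -1.    ] 52.19113483875283
```

>>> move_arm:
  deltas:
    - [[1,0,0],0]
    - [[1,0,0],0]
    - [[1,0,0],0]
    - [[1,0,0],0]
    - [[1,0,0],0]
  jaw: 1

```text
time: 29.6
tool_pos: [584.4, 52.1, 73.8]
tcp_rot: [-81.4, 89.9, 178.7]
ft_force: [-0.2, 1.4, -0.6]
finger_gap: 85.2
```

>>> move_arm:
  deltas:
    - [[-10,0,0],0]
    - [[-40,0,0],0]
    - [[-90,0,0],0]
    - [[-140,-15,15],0]
    - [[-190,-35,35],0]
    - [[-223,-40,42],0]
    - [[-223,-40,42],0]
    - [[-223,-40,42],0]

```text
time: 30.6
tool_pos: [537.9, 17.7, 296.7]
tcp_rot: [-84.7, 89.9, 175.3]
ft_force: [0.5, 0.6, -0.7]
finger_gap: 85.2
```

```bash
python3 m3.py w9.png; python3 -c "
from h import *
print(r.sense()['finger_gap'])
go(*D2W(-155,0),250,80); go(*D2W(-155,0),75,80)"
```

```text
30.6 [537.9  17.7 296.7] [-1.1e-03  1.0e-04 -1.0e+00]
batt top 7593 c [-19.8 -60.1] wh [140.9  52.7] a 1.8 pct [[-81.5, -85.0, 86.3], [-6.6, -61.3, 90.8], [49.6, -36.8, 94.8]]
batt shoulder 4838 c [  3.  -62.5] wh [105.6  69. ] a 0.0 pct [[-46.2, -96.2, 64.4], [3.4, -51.0, 68.2], [54.0, -28.6, 75.7]]
floor 767 c [-56.9 -62.5] wh [68.2 69. ] a 0.1 pct [[-90.9, -96.9, 21.2], [-32.8, -38.4, 23.3], [-23.7, -28.0, 25.3]]
panel 7262 c [-98.5  -0.6] wh [277.8  15.8] a 89.9 pct [[-106.0, -136.0, 107.4], [-97.8, -1.2, 116.2], [-91.1, 134.7, 118.0]]
bar 5144 c [-5.1 62.2] wh [118.5  30. ] a 0.3 pct [[-61.4, 48.4, 70.3], [-1.1, 60.6, 78.0], [52.4, 76.3, 80.9]]
plane 3406 c [-3.8 -1.8] wh [128.8  55.6] a 0.0 pct [[-64.4, -25.7, 40.1], [-8.7, 0.4, 48.8], [58.6, 25.8, 54.8]]
jar lid 3549 c [-60.5 -61.4] wh [59.4 52.7] a 1.8 pct [[-83.1, -86.2, 91.3], [-57.2, -61.0, 93.2], [-32.4, -36.0, 95.0]]
cab 0
85.30849709732547
at [537.6  17.8 295.7] jawang -9.9 toolz [-0.17 -0.98  0.  ] j6 6.4 -> shift [ 45.8 -22.1  55.1] turn -89.9
at [537.6  17.8 295.7] jawang -9.9 toolz [-0.17 -0.98  0.  ] j6 6.4 -> shift [220.8 -21.6  55.1] turn -89.9
```

View pics/w9.png

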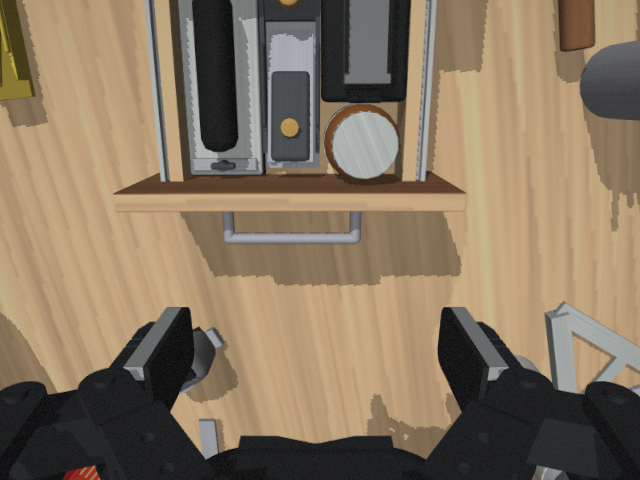

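Everything is packed: jar lid at (365,145) upright (top 93), battery, plane and sander flush. Now I'll bring half-shut fingers in front of the handle bar at (292,238).

>>> move_arm:
  deltas:
    - [[10,-8,25],0]
    - [[40,-18,55],0]
    - [[90,-22,72],0]
    - [[140,-22,72],0]
    - [[190,-22,72],0]
    - [[225,-22,72],0]
    - [[234,-22,72],0]
    - [[234,-22,72],0]
    - [[234,-22,72],0]
  jaw: 0

```text
time: 31.78
tool_pos: [504.2, -49.4, 63.6]
tcp_rot: [-7.6, 90.0, -107.5]
ft_force: [0.2, 0.1, -0.2]
finger_gap: 42.9
```

```bash
python3 - <<'E'
from h import *
s=r.sense(); print(s['time'],s['ft_force'].round(1),W2D(s['tool_pos']),s['tool_pos'],Rt(s)[:,0].round(4),s['finger_gap']); go(*D2W(50,0),62,-10)
E
```

```text
31.775 [ 0.2  0.1 -0.2] [[-171.88647501   -0.98771021]] [504.22493152 -49.44664731  63.59686372] [-1.e-04 -3.e-04 -1.e+00] 42.85604859200603
at [504.2 -49.4  63.6] jawang -9.9 toolz [-0.17 -0.99  0.  ] j6 -1.4 -> shift [   1.5   -0.7 -221.9] turn 0.1
```

>>> move_arm:
  deltas:
    - [[1,-1,-5],0]
    - [[1,-1,-10],0]
    - [[1,-1,-13],0]
    - [[1,-1,-16],0]
    - [[1,-1,-19],0]
    - [[1,-1,-23],0]
    - [[1,-1,-28],0]
    - [[1,-1,-34],0]
    - [[1,-1,-41],0]
    - [[1,-1,-48],0]
    - [[1,-1,-55],0]
    - [[1,-1,-62],0]

```text
time: 33.28
tool_pos: [514.0, 12.3, 62.5]
tcp_rot: [-27.5, 90.0, -127.5]
ft_force: [0.0, -2.4, 1.3]
finger_gap: 42.9
```

```bash
python3 - <<'E'
from h import *
s=r.sense(); print(s['time'],s['ft_force'].round(1),s['wrist_torque'].round(2),W2D(s['tool_pos']),Rt(s)[:,0].round(4))
E
```

```text
33.275 [ 0.  -2.4  1.3] [-0.48  0.16  0.03] [[-109.33738666    0.14884161]] [-2.e-04 -3.e-04 -1.e+00]
```

>>> move_arm:
  deltas:
    - [[0,0,-8],0]
    - [[0,0,-15],0]
    - [[0,0,-22],0]
    - [[0,0,-29],0]
    - [[0,0,-36],0]
    - [[0,0,-43],0]
    - [[0,0,-50],0]
    - [[0,0,-57],0]
    - [[0,0,-64],0]
    - [[0,0,-71],0]
    - [[0,0,-78],0]
    - [[0,0,-85],0]

```text
time: 34.78
tool_pos: [528.7, 96.6, 62.5]
tcp_rot: [-25.6, 90.0, -125.5]
ft_force: [-0.9, -2.9, 2.1]
finger_gap: 42.6
```

```bash
python3 - <<'E'
from h import *
s=r.sense(); print(s['time'],s['ft_force'].round(1),s['wrist_torque'].round(2),W2D(s['tool_pos']),Rt(s)[:,0].round(4))
E
```

```text
34.775 [-0.9 -2.9  2.1] [-0.48  0.21  0.03] [[-23.84414816   0.26332633]] [-2.e-04 -3.e-04 -1.e+00]
```

>>> move_arm:
  deltas:
    - [[0,0,-8],0]
    - [[0,0,-15],0]
    - [[0,0,-22],0]
    - [[0,0,-29],0]
    - [[0,0,-36],0]
    - [[0,0,-42],0]
    - [[0,0,-47],0]
    - [[0,0,-52],0]
    - [[0,0,-56],0]
    - [[0,0,-59],0]
    - [[0,0,-62],0]
    - [[0,0,-64],0]

```text
time: 36.28
tool_pos: [539.7, 159.7, 62.5]
tcp_rot: [-37.9, 90.0, -137.8]
ft_force: [-0.4, -3.4, 2.0]
finger_gap: 42.7
```

>>> move_arm:
  deltas:
    - [[0,0,-2],0]
    - [[0,0,-4],0]
    - [[0,0,-6],0]
    - [[0,0,-7],0]
    - [[0,0,-8],0]
    - [[0,0,-9],0]
    - [[0,0,-10],0]
    - [[0,0,-11],0]
    - [[0,0,-12],0]

```text
time: 37.4
tool_pos: [541.4, 169.8, 62.4]
tcp_rot: [-14.1, 89.8, -114.1]
ft_force: [-3.5, -13.8, 5.7]
finger_gap: 42.5
```

```bash
python3 - <<'E'
from h import *
s,im,d=snap('wrist','w10.png'); print(s['time'],s['ft_force'].round(1),s['wrist_torque'].round(2),W2D(s['tool_pos']),Rt(s)[:,0].round(4))
P=cloud('wrist',s,d); Q=W2D(P.reshape(-1,3)).reshape(480,640,2); Z=P[...,2]; X,Y=Q[...,0],Q[...,1]
m=(Z>105)&(Z<125)&(abs(Y)<130)&(X>40)&(X<220); print(np.histogram(X[m],bins=np.arange(60,140,4)))
E
```

```text
37.4 [ -3.5 -13.8   5.7] [-2.17  0.59 -0.  ] [[50.47413417  0.42947701]] [-0.0015 -0.0034 -1.    ]
(array([ 7773,   607,     0,     0,     0,     0,     0,     0,     0,
        3833, 11318, 11685, 11848, 11985, 12657, 12999, 13289, 13637,
       13902]), array([ 60,  64,  68,  72,  76,  80,  84,  88,  92,  96, 100, 104, 108,
       112, 116, 120, 124, 128, 132, 136]))
```

View pics/w10.png

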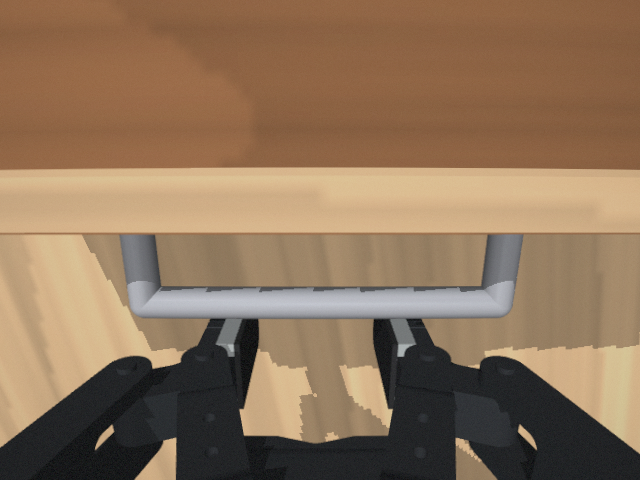

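The drawer meets a firm stop. The panel (rows 180–230) is against the cabinet with no gap. One more gentle press to confirm, then back off.

>>> move_arm:
  deltas:
    - [[0,0,-2],0]
    - [[0,0,-4],0]
    - [[0,0,-4],0]

```text
time: 37.83
tool_pos: [541.5, 169.8, 62.4]
tcp_rot: [-12.1, 89.4, -112.1]
ft_force: [-6.8, -21.7, 10.3]
finger_gap: 42.4
```

>>> move_arm:
  deltas:
    - [[0,0,6],0]
    - [[0,0,25],0]
    - [[-10,0,60],0]
    - [[-50,0,110],0]
    - [[-110,0,150],0]
    - [[-170,0,170],0]
    - [[-215,0,175],0]
    - [[-215,0,175],0]
    - [[-215,0,175],0]

```text
time: 38.95
tool_pos: [511.8, -0.7, 278.8]
tcp_rot: [-11.8, 89.4, -111.8]
ft_force: [0.4, -0.8, -0.5]
finger_gap: 42.7
```

```bash
python3 - <<'E'
from h import *
s,im,d=snap('wrist'); print(s['time'],s['tool_pos'],s['ft_force'].round(1))
P=cloud('wrist',s,d); Q=W2D(P.reshape(-1,3)).reshape(480,640,2); Z=P[...,2]; X,Y=Q[...,0],Q[...,1]
m=(Z>105)&(Z<125)&(abs(Y)<130)&(X>40)&(X<220); print(np.histogram(X[m],bins=np.arange(90,130,2)))
for v in range(-120,121,60):
    k=m&(abs(Y-v)<8)&(X<125); print(v,np.percentile(X[k],[1,50]).round(1), np.percentile(Z[k],[50]).round(1))
s,im,d=snap('top'); im2=snap('scene')[1]
cv2.imwrite('pics/end.png',np.vstack([im[40:380,20:620][:,:,::-1],])); cv2.imwrite('pics/end2.png',im2[:,:,::-1])
a=np.load('top0.npz')['im'].astype(int); df=(abs(im.astype(int)-a).sum(2)>60).astype(np.uint8)
n,_,S,C=cv2.connectedComponentsWithStats(cv2.morphologyEx(df,cv2.MORPH_OPEN,np.ones((3,3))))
for i in range(1,n):
    if S[i,4]>30: print(S[i])
E
```

```text
38.95 [511.79488351  -0.66291084 278.79248279] [ 0.4 -0.8 -0.5]
(array([0, 0, 0, 0, 0, 0, 0, 0, 0, 0, 0, 0, 0, 0, 0, 0, 0, 0, 0]), array([ 90,  92,  94,  96,  98, 100, 102, 104, 106, 108, 110, 112, 114,
       116, 118, 120, 122, 124, 126, 128]))Traceback (most recent call last):
  File "<stdin>", line 6, in <module>
    return _quantile_unchecked(
        a, q, axis, out, overwrite_input, method, keepdims, weights)
    return _ureduce(a,
                    func=_quantile_ureduce_func,
    ...<5 lines>...
                    overwrite_input=overwrite_input,
                    method=method)
    r = func(a, **kwargs)
    result = _quantile(arr,
                       quantiles=q,
    ...<2 lines>...
                       out=out,
                       weights=wgt)
    slices_having_nans = np.isnan(arr[-1, ...])
                                  ~~~^^^^^^^^^
IndexError: index -1 is out of bounds for axis 0 with size 0
```

```bash
python3 - <<'E'
from h import *
s,im,d=snap('top'); P=cloud('top',s,d)
Q=W2D(P.reshape(-1,3)).reshape(480,640,2); Z=P[...,2]; X,Y=Q[...,0],Q[...,1]
m=(Z>105)&(Z<128)&(abs(Y)<130)&(X>70)&(X<130); print(np.histogram(X[m],bins=np.arange(84,130,3)))
im2=snap('scene')[1]; cv2.imwrite('pics/end2.png',im2[:,:,::-1])
a=np.load('top0.npz')['im'].astype(int); df=(abs(im.astype(int)-a).sum(2)>70).astype(np.uint8)
n,_,S,C=cv2.connectedComponentsWithStats(cv2.morphologyEx(df,cv2.MORPH_OPEN,np.ones((3,3))))
for i in range(1,n):
    if S[i,4]>30: print(S[i])
E
```

```text
(array([  0,   0,   0,   0, 135, 133, 125, 126, 129, 132, 129, 127, 132,
       121, 128]), array([ 84,  87,  90,  93,  96,  99, 102, 105, 108, 111, 114, 117, 120,
       123, 126, 129]))
[269 141  69  24 500]
[216 142  25 111 966]
[  413   142   156   187 12808]
[249 157  15   8  91]
[275 160   5   8  32]
[309 172  26  29 497]
[ 270  174   73  138 3979]
[346 174   4  14  47]
[239 177  17  20 220]
[277 181  22  21 355]
[ 363  183   55   51 1875]
[268 185   5  17  67]
[255 186   6  10  50]
[ 238  202   87  107 2118]
[341 203   6  29 112]
[247 205  12   5  54]
[231 210   6   8  42]
[478 216  13  23 152]
[306 218   8  16  81]
[456 218  28  25 508]
[210 221   7  30 122]
[299 223   5  10  39]
[233 239  20  10 117]
[337 245  39  44 960]
[ 176  267   82   35 1539]
[260 267   5  21  76]
[ 339  274  158   67 4921]
[334 287   5  28  99]
[249 304  12  60 297]
[ 260  311   75   57 1437]
[  0 314  32  44 993]
[ 36 319  36  28 416]
[ 80 334   7  18 106]
[ 333  344   78   27 1291]
[547 345  35  44 836]
[  0 350  15  12  79]
[ 30 360  53  33 671]
[  9 363   8   5  32]
[ 83 366   5  25  84]
[318 369  31  14 278]
[477 372   7   7  39]
[ 96 374   4  19  74]
[   0  378  200   92 5737]
[ 279  384   49   96 3539]
[ 359  386  186   76 7073]
[ 89 393   7   5  32]
[ 89 399   7   5  31]
[ 201  404   43   65 1733]
[338 409  17  14 141]
[326 418  14  14 119]
[  0 426  15  19 153]
[341 431  18  49 492]
[259 453  18  27 137]
[185 468  25  12 189]
[233 471  16   9 104]
```

```bash
python3 - <<'E'
from h import *
z0=np.load('top0.npz'); s,im,d=snap('top'); A0=cloud('top',s,z0['d'])[...,2]; A1=cloud('top',s,d)[...,2]
for n,(u0,u1,v0,v1,lo,hi) in dict(can=(400,440,100,150,150,200),offcut=(440,500,120,180,10,30),tape=(357,387,258,294,45,80),chisel=(405,505,265,300,8,40),screwbox=(125,195,135,195,135,175),redbatt=(395,450,305,365,30,80),yplane=(185,260,295,330,12,70)).items():
    print(n,[(k.sum(),np.round(np.argwhere(k).mean(0),1)) for k in [((a>lo)&(a<hi))[v0:v1,u0:u1] for a in (A0,A1)]])
r.hand_in(); print(r.sense()['time'])
E
```

```text
can [(np.int64(575), array([20.1, 22.2])), (np.int64(583), array([20.2, 22.2]))]
offcut [(np.int64(1584), array([28.1, 30.9])), (np.int64(1569), array([28.1, 31. ]))]
tape [(np.int64(433), array([17.7, 16.1])), (np.int64(429), array([17.6, 16.1]))]
chisel [(np.int64(821), array([18.8, 52.9])), (np.int64(810), array([18.7, 53.4]))]
screwbox [(np.int64(1536), array([31.6, 33.6])), (np.int64(1540), array([31.6, 33.6]))]
redbatt [(np.int64(1278), array([30.2, 27.6])), (np.int64(1284), array([30.1, 27.5]))]
yplane [(np.int64(923), array([17.9, 38.3])), (np.int64(893), array([17.9, 38.4]))]
the job is handed in; nothing more can be done
the job is handed in; nothing more can be done
```

All four things are in the drawer, flat on its floor with the jar upright, and the drawer is fully shut. I handed the job in at about 39 s of the 72 s allowed.

- **How it was packed:** I pushed the plane and sanding block together against the near side wall. The battery went into the free strip behind, by its rail, and the jar in front of it, by its lid.
- **Packing check before shutting:** the plane and sanding block lay square and flush, the battery top stood at 88 mm and the jar lid top at 93 mm. Both are within 1 mm of what they should be on the floor.
- **Drawer check:** I pushed the handle at about 2–4 N until it met a firm stop, which did not move under 22 N. The depth picture from above shows the front panel flush with the cabinet.
- **Other things:** the can, offcut, tape, chisel, screw box, red battery and yellow plane are all within half a pixel of where they started.

Two things were less clean. The jar brushed the front panel at about 2 N while going down, so I eased it back 0.6 mm. The side pushes reached about 42 N at the wrist, through the fingertips.

Two last checks gave nothing: the close-up depth check of the shut drawer had no readings there, so I relied on the view from above. The final scene picture could not be viewed because the picture limit was reached.

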